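# Load the dish shaker and start its timer

### The arm

A 7-joint arm with a two-finger parallel gripper is mounted at the origin on the work surface. World frame = base frame: x ahead of the robot, y to its left, z up, the work surface at z = 0. Lengths are in m, angles in rad, forces in N, time in s.
With the tool pointing down it reaches from about 0.35 to 0.9 m from the base axis. Payload 19.9 kg.
Tool frame: the origin (TCP) lies between the finger pads; the fingertips stand 19 mm ahead of it and the grasp point (between the pads) is the TCP; z points along the fingers, y is the direction in which the jaws open and shut (so a half turn about z gives the same grasp; the last joint's range is limited). The gripper opens to 94 mm and grips with 3 to 60 N. Pads are 16 mm wide; open, the fingers measure 119 mm over their backs; the gripper's body (75 mm by 177 mm) begins 78 mm behind the grasp point.
Start: joints at [1.107, 0.417, -0.01, 1.614, 0.005, 1.111, -0.053], TCP at [0.256, -0.57, 0.202] pointing down, gripper open.
Joint ranges: [-2.81, 2.81], [-0.39, 2.02], [-1.27, 1.25], [0.06, 2.57], [-1.19, 4.33], [0.19, 2], [-2.82, 2.82]. Speed limits (rad/s): [1.89, 1.89, 2.39, 2.39, 3.01, 3.01, 3.01].

### API

Orientations are given as a 3x3 rotation matrix whose columns are the frame's x, y, z axes.
In Python, from rig import robot gives the robot as it stands. Calls block until the motion is done:
- robot.move_ptp(position, orientation): joint-space move of the TCP to a pose.
- robot.move_linear(position, velocity=0.15, frame=None, threshold=None): straight line of the TCP; frame=None keeps the orientation; velocity is the mean speed in m/s. With threshold (N) it stops when the force on the tool has changed by that much, and returns True; else False.
- robot.goto_joints(angles): joint-space move.
- robot.gripper_to(opening): finger opening in m; the grip force is fixed at half the most; returns when the fingers have stopped.
- robot.pause(seconds).
- robot.ik(position, orientation): joint angles nearest the present ones, or None.
- robot.get_state(): the state.
- robot.grab_frame(name): name is "scene" or "top" or "wrist"; returns the picture (480x640x3 uint8, red, green, blue); there is no depth.
- robot.camera_info(name): a dict with "fx", "fy", "cx", "cy" (pixels), "rvec" (rotation vector, rad) and "tvec" (3), from world to camera coordinates, as OpenCV has them. Camera axes: x right, y down, z forward; pixel columns grow to the right and rows downward; lengths in m; the calibration is good to about 2 mm. A picture is of the moment at which its call begins: read the wrist's pose just before it. camera_info takes no time and is no camera call; for the wrist camera it gives the pose at the moment of the call.
A pose or a line that the arm cannot do raises robot.PlanningError and nothing moves.
- robot.sign_off(): hands the job in, once; it reports no verdict.
The state is a dict: "time": time; "qpos": joint angles; "joint_vel": joint speeds; "effort": joint torques, N m; "ee_pos": TCP position; "tool_rot": TCP orientation; "force": force on the tool from outside, world axes, zero at the start; "moment": the same for the moment, N m; "opening": finger opening in m.
Only numpy, scipy, OpenCV 4.12 (cv2) and the standard library are available. Lean on these libraries where they do the work, as an engineer would, in place of code of your own. Each camera call takes 0.05 s, during which the arm holds its last target.

### The job

Load the shaker: first push the carrier plate on its deck flush into the corner of the two stop rails, then layer every culture dish on the table into one upright stack centred on the carrier's dark disc, wide dishes below, narrow ones above, and finish the stack with the steel hold-down weight, centred on top. Last of all turn the timer knob clockwise until it clicks over into its on position; when you finish, the carrier must still be flush against both rails. Leave the tally counter and the marker where they are.

Things in the scene. Friction and masses are not known exactly. Their poses are not given: they have to be found in the camera images.
- shaker: Grey shaker housing, fixed, 220 x 220 mm, flat dark deck on top 80 mm above the table. Origin: centre of its underside; z up, +x its far side, +y its left side seen from the robot. Two steel stop rails 10 mm wide and high stand on the deck along the far and left sides, inner faces at x = +90 and y = +90 mm; the other two sides are open.
- home (a point): Point on the deck (80 mm above the table) where the carrier's origin lies when the carrier is flush against both stop rails; axes as the shaker's: +x straight into the far rail, +y straight into the left rail.
- carrier: Loose square aluminium carrier plate 150 x 150 x 14 mm, 0.4 to 0.65 kg, lying on the deck, 20 to 40 mm short of each rail and a little skewed. Origin: centre of its underside; z up, x and y square to its edges (as the shaker's when flush). A dark flush rubber disc 72 mm across marks the centre of its top. It slides with 3 to 7 N.
- wide0: One of up to three wide culture dishes (closed, rigid, cream agar under a white lid rim; may be absent = None): a flat disc 66 mm in diameter, 20 mm high, 50 g, straight sides. Origin: centre of its underside; z up through the lid. Starts flat on the table.
- wide1: One of up to three wide culture dishes (closed, rigid, cream agar under a white lid rim; may be absent = None): a flat disc 66 mm in diameter, 20 mm high, 50 g, straight sides. Origin: centre of its underside; z up through the lid. Starts flat on the table.
- wide2: One of up to three wide culture dishes (closed, rigid, cream agar under a white lid rim; may be absent = None): a flat disc 66 mm in diameter, 20 mm high, 50 g, straight sides. Origin: centre of its underside; z up through the lid. Starts flat on the table.
- narrow0: One of up to three narrow culture dishes (closed, rigid, cream agar under a white lid rim; may be absent = None): a flat disc 52 mm in diameter, 20 mm high, 50 g, straight sides. Origin: centre of its underside; z up through the lid. Starts flat on the table.
- narrow1: One of up to three narrow culture dishes (closed, rigid, cream agar under a white lid rim; may be absent = None): a flat disc 52 mm in diameter, 20 mm high, 50 g, straight sides. Origin: centre of its underside; z up through the lid. Starts flat on the table.
- narrow2: One of up to three narrow culture dishes (closed, rigid, cream agar under a white lid rim; may be absent = None): a flat disc 52 mm in diameter, 20 mm high, 50 g, straight sides. Origin: centre of its underside; z up through the lid. Starts flat on the table.
- weight: Steel hold-down weight: disc 64 mm in diameter and 12 mm thick with a black upright round grip 26 mm in diameter and 28 mm tall on its middle (40 mm tall overall), 0.18 to 0.33 kg. Origin: centre of its underside; z up. Starts upright on the table.
- timer: Grey timer box, fixed, 110 x 110 x 55 mm, with one black bar knob in the middle of its top. Origin: centre of its underside, z up.
- knob_grip (a point): On the knob's upright axis at mid height of the knob's bar, 79 mm above the table. The bar is 56 mm long, 16 mm wide and 28 mm tall (from 65 to 93 mm above the table), on a round skirt 60 mm across. x of this frame runs along the bar and turns with it.
- knob (a joint): Knob angle in rad: 0 off, grows clockwise seen from above, stops at 1.2 (on). A spring detent (peak about 0.13 N m) pushes it back towards 0 below 0.6 and snaps it on to 1.2 beyond 0.6; it stays at either end.
- counter: Bystander: white tally counter 45 x 65 x 16 mm lying on the table, origin under its centre. Leave alone.
- marker: Bystander: marker pen 140 x 18 x 14 mm lying on the table along its x, origin under its centre. Leave alone.
Mind the look-alikes: they are no part of the job. What is shaped like the narrow0 but pink or red is not meant.

How it is judged:
On the way, in this order (a step that is already met when the one before it is completed fails the run):
1. the carrier is flush against both stop rails (x of carrier in the frame of home between -0.004 and 0.004 m and y of carrier in the frame of home between -0.004 and 0.004 m and angle between the x axis of carrier and the x axis of home, either way round below 0.04 rad and angle between carrier's own z axis and vertical below 0.05 rad), for 0.2 s.
2. all dishes present are stacked, centred on the carrier, wide below narrow (horizontal distance between each of wide0, wide1, wide2, narrow0, narrow1, narrow2 and carrier below 0.01 m and angle between each of wide0, wide1, wide2, narrow0, narrow1, narrow2's own z axis and vertical below 0.08 rad and z of each of wide0, wide1, wide2, narrow0, narrow1, narrow2 in the frame of carrier above 0.01 m and linear speed of each of wide0, wide1, wide2, narrow0, narrow1, narrow2 below 0.03 m/s and z of each of narrow0, narrow1, narrow2 in the frame of wide0 above 0.01 m and z of each of narrow0, narrow1, narrow2 in the frame of wide1 above 0.01 m and z of each of narrow0, narrow1, narrow2 in the frame of wide2 above 0.01 m), for 0.2 s.
3. the weight rests on top of the stack, centred (all of step 2 and horizontal distance between weight and carrier below 0.01 m and angle between weight's own z axis and vertical below 0.08 rad and linear speed of weight below 0.03 m/s and z of weight in the frame of wide0 above 0.01 m and z of weight in the frame of wide1 above 0.01 m and z of weight in the frame of wide2 above 0.01 m and z of weight in the frame of narrow0 above 0.01 m and z of weight in the frame of narrow1 above 0.01 m and z of weight in the frame of narrow2 above 0.01 m), for 0.3 s.
4. the timer knob has clicked over (value of joint knob above 1 rad), for 0.2 s.
At the end, for the whole second after the job is handed in: Carrier within 4 mm (0.04 rad) of flush on both rails; every dish present flat (0.08 rad) in one stack, centre within 10 mm of the carrier's centre, wide below narrow; weight upright on top, within 10 mm of that centre; all at rest; knob past 1.0 rad (all of step 1 and all of step 3 and value of joint knob above 1 rad); the robot touches nothing.
It fails at once if the white tally counter is shoved more than 30 mm away (distance of counter from where it was at the start of the episode above 0.03 m).
It fails at once if the marker pen is shoved more than 30 mm away (distance of marker from where it was at the start of the episode above 0.03 m).
Of wide0, wide1, wide2, narrow0, narrow1, narrow2 only 3 to 5 are there at a start; the rules pass over those that are not, and their reading is None.
At some moment in a run one of narrow0, narrow1, narrow2, weight may be knocked a few centimetres aside while the robot is not near it.
Once in a run the grip may slacken for a moment while it holds something.
It also fails if it takes over 210 s, if anything falls off the work surface, if the arm or the gripper's body presses on something with over 40 N, if the wrist force passes 120 N, or if a joint passes its speed limit or range.

## Working session

There is one attempt and no reset: what is moved stays moved. The work goes in short steps, each a Python script; the robot and the scene stay as the last script left them, time stands still between calls to the robot, and variables do not carry over. Pictures are saved under pics/ and viewed, and the job is handed in when it is done.

```bash
ls; mkdir -p pics
python3 - <<'E'
from rig import robot
import cv2
for n in ["scene","top","wrist"]:
    im=robot.grab_frame(n); cv2.imwrite(f"pics/a_{n}.png",im[:,:,::-1]); print(n,robot.camera_info(n))
print(robot.get_state())
E
```

```text
pics
scene {'fx': 602.1106149774243, 'fy': 602.1106149774243, 'cx': 318.30220781387266, 'cy': 242.12329655563167, 'rvec': array([ 2.02210623,  1.52102228, -0.53759032]), 'tvec': array([-0.12340325, -0.33299518,  1.59333304])}
top {'fx': 444.3693280753498, 'fy': 444.3693280753498, 'cx': 316.93321537874175, 'cy': 240.8836246572897, 'rvec': array([ 2.10448163, -2.11293438,  0.14883503]), 'tvec': array([-0.01582144,  0.53113326,  0.93131097])}
wrist {'fx': 355.6090445882943, 'fy': 355.6090445882943, 'cx': 317.4842566614082, 'cy': 242.64731439908593, 'rvec': array([-2.43232548,  1.57266105,  0.22526521]), 'tvec': array([-0.62416237, -0.03057585,  0.39233438])}
{'time': 0.15, 'qpos': array([ 1.10749653,  0.41786709, -0.01033941,  1.61400905,  0.00465768,
        1.11069737, -0.0530389 ]), 'joint_vel': array([-0.00058018, -0.00230926, -0.00017839, -0.00010833,  0.00010484,
        0.00044255,  0.00027509]), 'effort': array([ 1.15198858e-03, -8.51528835e+01,  6.40358403e-01, -4.26135385e+01,
       -4.86532249e-02,  1.71349099e-02,  1.04677706e-04]), 'ee_pos': array([ 0.25578401, -0.56994998,  0.20176123]), 'tool_rot': array([[ 9.12360482e-01,  4.09387565e-01, -4.15608988e-04],
       [ 4.09387775e-01, -9.12360075e-01,  8.62001775e-04],
       [-2.62922406e-05, -9.56601593e-04, -9.99999542e-01]]), 'force': array([-0.21451111,  0.39917836,  0.17783763]), 'moment': array([ 0.02342637, -0.08039565, -0.02540645]), 'opening': 0.09410250629308091}
```

View pics/a_top.png

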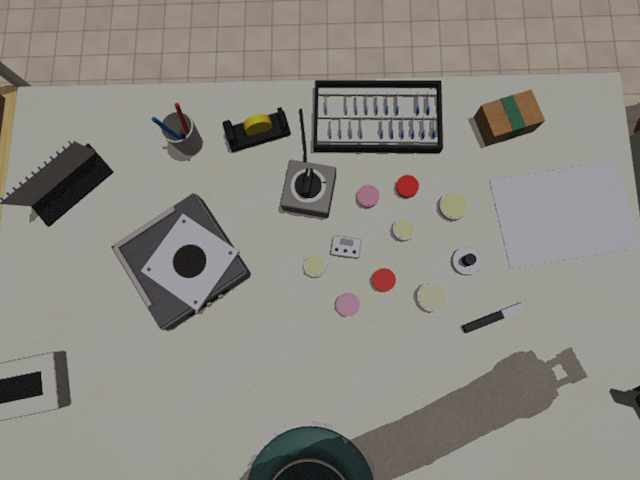

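View pics/a_scene.png

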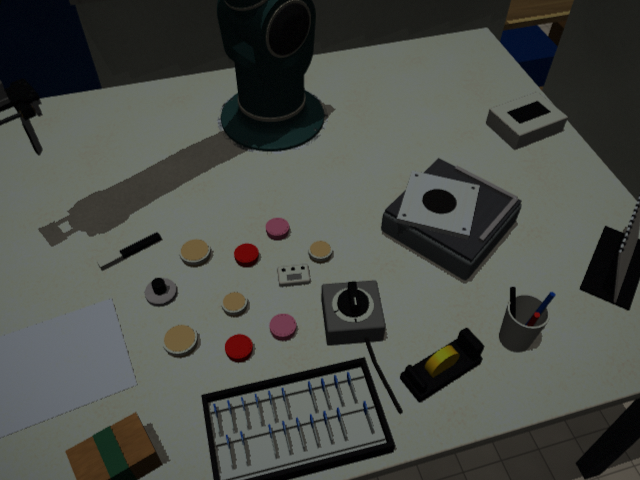

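```bash
cat > h.py <<'E'
import numpy as np, cv2
from rig import robot
def cam(n):
    c=robot.camera_info(n); K=np.array([[c['fx'],0,c['cx']],[0,c['fy'],c['cy']],[0,0,1]])
    return K,np.array(c['rvec']),np.array(c['tvec'])
def unproj(C,uv,z):
    K,r,t=C; R=cv2.Rodrigues(r)[0]; uv=np.atleast_2d(np.asarray(uv,float))
    d=(np.linalg.inv(K)@np.c_[uv,np.ones(len(uv))].T).T@R; o=-R.T@t
    s=(np.reshape(z,(-1,))-o[2])/d[:,2]
    return o+d*s[:,None]
def proj(C,P):
    K,r,t=C; return cv2.projectPoints(np.atleast_2d(np.asarray(P,float)),r,t,K,None)[0][:,0]
def grab(n,save=None):
    C=cam(n); im=robot.grab_frame(n)[:,:,::-1].copy()
    if save: cv2.imwrite(f"pics/{save}.png",im)
    return C,im
def down(yaw):  # tool z down, tool y at direction yaw (world)
    y=np.array([np.cos(yaw),np.sin(yaw),0]); z=np.array([0,0,-1.]); x=np.cross(y,z)
    return np.c_[x,y,z]
E
python3 - <<'E'
from h import *
im=cv2.imread('pics/a_top.png'); C=cam('top')
R=cv2.Rodrigues(C[1])[0]; print('top cam at',-R.T@C[2])
for u in [(452,207),(430,297)]: print('w',u,unproj(C,u,.02))
for u in [(402,230),(315,267)]: print('n',u,unproj(C,u,.02))
print('weight',unproj(C,(466,262),.012),'knob',unproj(C,(308,183),.09), 'disc',unproj(C,(189.5,261),.094))
cv2.imwrite('pics/b1.png',cv2.resize(im[180:345,95:265],None,fx=3.5,fy=3.5,interpolation=cv2.INTER_CUBIC))
cv2.imwrite('pics/b2.png',cv2.resize(im[140:345,275:530],None,fx=2.9,fy=2.9,interpolation=cv2.INTER_CUBIC))
E
```

```text
top cam at [ 0.3552451  -0.05631381  1.01011022]
w (452, 207) [[ 0.61197507 -0.32376519  0.02      ]]
w (430, 297) [[ 0.4091011  -0.26500684  0.02      ]]
n (402, 230) [[ 0.55965211 -0.20919739  0.02      ]]
n (315, 267) [[ 0.4766179  -0.01248122  0.02      ]]
weight [[ 0.48705463 -0.34997015  0.012     ]] knob [[ 6.50563988e-01 -3.77689043e-04  9.00000000e-02]] disc [[0.48164184 0.24861111 0.094     ]]
```

View pics/b1.png

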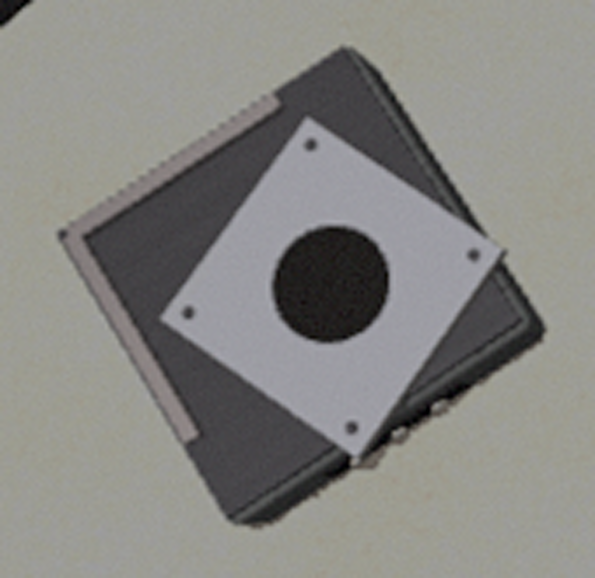

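View pics/b2.png

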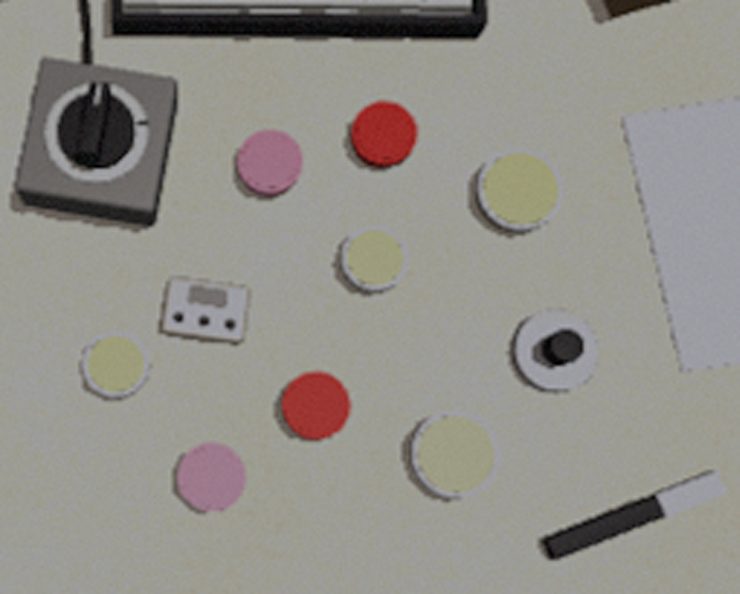

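Run:
```python
from h import *
im=cv2.imread('pics/a_top.png'); C=cam('top')
f=lambda p:np.array(p)/3.5+np.array([95,180])
# crop px
P=unproj(C,[f((60,235)),f((347,47)),f((545,330)),f((235,520))],[.09,.08,.08,.08]); print(P)
d=P[1]-P[0]; print('rail corner->right',np.degrees(np.arctan2(d[1],d[0])))
d=P[3]-P[0]; print(np.degrees(np.arctan2(d[1],d[0])))
Q=unproj(C,[f((310,118)),f((503,250)),f((357,458)),f((160,318))],.094); print(Q,Q.mean(0))
R=cv2.Rodrigues(cam('wrist')[1])[0]; o=-R.T@cam('wrist')[2]; s=robot.get_state()
print('cam in tool',s['tool_rot'].T@(o-s['ee_pos']), s['tool_rot'].T@R.T)
for p in [(0.48,.25,.40)]:
  for yaw in np.radians([-30,60,150,240]): print(robot.ik(p,down(yaw)))
```

```text
[[0.51309176 0.41918277 0.09      ]
 [0.63321895 0.25068784 0.08      ]
 [0.45449662 0.12083506 0.08      ]
 [0.34190846 0.30364395 0.08      ]]
rail corner->right -54.513317847003584
-145.98293039564163
[[0.58412407 0.26679867 0.094     ]
 [0.50133328 0.14485902 0.094     ]
 [0.37793803 0.22760347 0.094     ]
 [0.46131923 0.35151953 0.094     ]] [0.48117865 0.24769517 0.094     ]
cam in tool [ 0.08057312 -0.00031772 -0.18275489] [[ 9.18889674e-04 -9.60340356e-01 -2.78828903e-01]
 [ 9.99999533e-01  9.65767668e-04 -3.07587236e-05]
 [ 2.98822783e-04 -2.78828744e-01  9.60340795e-01]]
[ 0.41840666  0.34166573 -1.24015018  1.50067103  0.32276963  1.52829097
 -1.34083876]
[ 0.41443189  0.3381257  -1.23220041  1.50075087  0.31854692  1.52689277
  0.23363501]
[ 0.33201757  0.28301235 -1.08686378  1.50250989  0.25029857  1.50664947
  1.8636696 ]
[-1.28725708  0.19309492  0.89423254  1.55046795 -0.15095693  1.47045186
 -2.48135925]
```

Run:
```python
from h import *
robot.goto_joints([-0.48,.417,0,1.614,0,1.111,-.05])
s=robot.get_state(); print(s['ee_pos'],s['tool_rot'].round(2),s['time'])
for yaw in np.radians([-125,-35,55,145]): print(np.round(robot.ik((0.46,.23,.33),down(yaw)),2))
grab('wrist','c1')
```

```text
[0.56807338 0.2600476  0.20238044] [[-0.42  0.91 -0.  ]
 [ 0.91  0.42 -0.  ]
 [-0.   -0.   -1.  ]] 3.2583
[-0.87  0.12  0.39  1.72 -0.05  1.31 -2.66]
[-0.67  0.12  0.16  1.72 -0.02  1.31 -1.12]
[-0.43  0.12 -0.11  1.71  0.01  1.31  0.42]
[-0.21  0.13 -0.34  1.7   0.05  1.31  1.96]
```

View pics/c1.png

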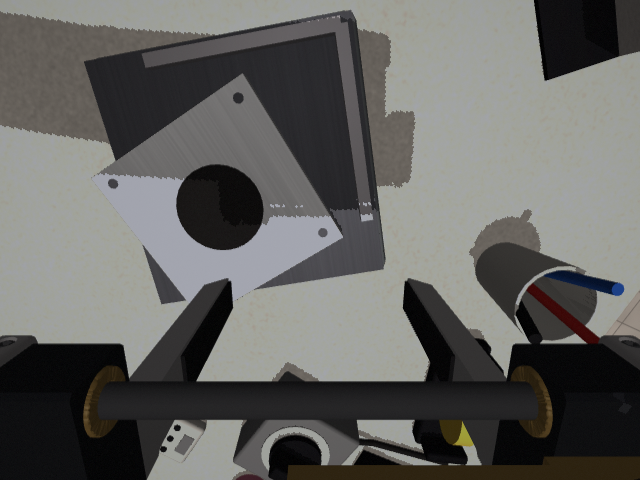

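Run:
```python
import cv2
im=cv2.imread('pics/c1.png')
cv2.imwrite('pics/c2.png',cv2.resize(im[0:300,80:400],None,fx=2.5,fy=2.0*1.0,interpolation=cv2.INTER_CUBIC))
```

```text
(no output)
```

View pics/c2.png

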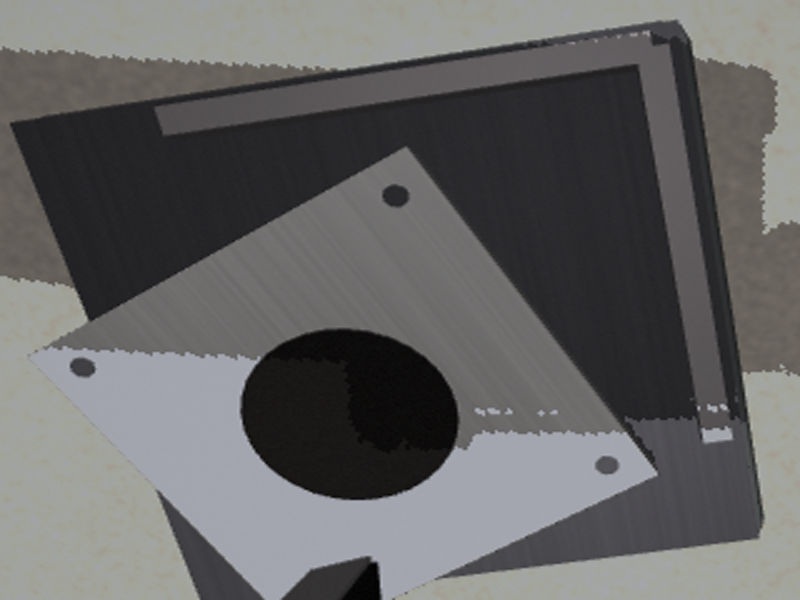

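```bash
cat > pose.py <<'E'
from h import *
from scipy.optimize import least_squares
K=cam('wrist')[0]
E
python3 - <<'E'
from h import *
from scipy.optimize import least_squares
C=cam('wrist'); T=cam('top')
f=lambda a:np.array([(x/2.5+80,y/2.0) for x,y in a])
g=lambda a:np.array([(x/3.5+95,y/3.5+180) for x,y in a])
def fit(mw,pw,mt,pt,z,x0):
    def P(m,v):
        c,s=np.cos(v[2]),np.sin(v[2]); m=np.array(m,float)
        return np.c_[v[0]+c*m[:,0]-s*m[:,1], v[1]+s*m[:,0]+c*m[:,1], m[:,2]]
    def res(v,w=1):
        a=[]
        if w in(1,3): a.append((proj(C,P(mw,v))-f(pw)).ravel())
        if w in(2,3): a.append((proj(T,P(mt,v))-g(pt)).ravel())
        return np.concatenate(a)
    for w in(1,2,3):
        r=least_squares(res,x0,args=(w,)); print(w,r.x,np.degrees(r.x[2]),np.round(r.fun,1))
m=[(.09,.09,.09),(.11,-.11,.08),(-.11,.11,.08),(.1,.1,.09)]
fit(m,[(638,65),(760,537),(10,122),(668,37)], [(.09,.09,.09),(.11,-.11,.08),(-.11,.11,.08)],[(90,238),(347,47),(235,520)],0,[.48,.27,.61])
h=.075;m=[(h,h,.094),(h,-h,.094),(-h,h,.094)]
fit(m,[(407,147),(657,474),(30,354)], [(h,h,.094),(h,-h,.094),(-h,-h,.094),(-h,h,.094)],[(160,318),(308,118),(504,250),(357,458)],0,[.48,.25,.9])
E
```

```text
1 [0.49118311 0.28260513 0.60022847] 34.390558127035355 [ 0.8  1.7  6.9  6.2 -6.9 -2.5  0.2 -2.1]
2 [0.48845272 0.27645012 0.60707954] 34.78309558608905 [-0.6  0.   1.  -3.7 -0.4  3.2]
3 [0.49094678 0.28211967 0.60065333] 34.41490097252848 [ 0.2  2.2  6.5  6.4 -7.4 -1.9 -0.4 -1.6 -3.  -1.5 -1.  -4.6 -3.5  1.9]
1 [0.48275612 0.25059689 0.97498757] 55.86267270312322 [ 0.5 -0.9  0.9  0.8 -1.5  0.7]
2 [0.48122767 0.24786058 0.97771816] 56.01912420910858 [-0.2  0.2 -0.  -0.5  0.2 -0.1 -0.   0.4]
3 [0.4825081  0.25015873 0.97459563] 55.84021623847571 [ 0.1 -0.5  0.4  1.1 -1.9  1.  -1.3 -0.6 -0.9 -1.1 -0.8 -0.5 -1.2 -0.2]
```

Run:
```python
from h import *
from scipy.optimize import least_squares
C=cam('wrist'); T=cam('top')
f=lambda a:np.array([(x/2.5+80,y/2.0) for x,y in a])
g=lambda a:np.array([(x/3.5+95,y/3.5+180) for x,y in a])
def M(v):
    d=v[3];c,s=np.cos(v[2]),np.sin(v[2]); m=np.array([(.09,.09,.09),(d,-d,.08),(-d,d,.08)])
    return np.c_[v[0]+c*m[:,0]-s*m[:,1], v[1]+s*m[:,0]+c*m[:,1], m[:,2]]
A=f([(638,65),(760,537),(10,122)]);B=g([(90,238),(347,47),(235,520)])
for w in (1,2,3):
    r=least_squares(lambda v:np.concatenate([(proj(C,M(v))-A).ravel()*(w!=2),(proj(T,M(v))-B).ravel()*(w!=1)]),[.49,.28,.6,.11],x_scale=.01)
    print(w,r.x.round(4),r.fun.round(1))
    c,s=np.cos(r.x[2]),np.sin(r.x[2]);print('home',r.x[:2]+np.array([c*.015-s*.015,s*.015+c*.015]))
```

```text
1 [0.4897 0.2838 0.5973 0.1051] [ 0.1 -0.6 -0.2  0.6  0.   0.2 -0.  -0.  -0.  -0.  -0.  -0. ]
home [0.4936494 0.3046862]
2 [0.4877 0.2765 0.6034 0.1047] [-0.   0.  -0.   0.  -0.   0.  -0.6  0.2  0.5 -0.1  0.2 -0.1]
home [0.49157495 0.29735063]
3 [0.4894 0.283  0.5978 0.1051] [-0.7  0.3 -0.8  1.2 -0.6  1.2 -3.5 -0.9 -2.  -1.  -3.3 -0.7]
home [0.49340123 0.30387795]
```

```bash
cat >> h.py <<'E'
H=np.array([.4934,.3040]); YAW=.599
def hw(x,y,z): 
    c,s=np.cos(YAW),np.sin(YAW); return np.array([H[0]+c*x-s*y,H[1]+s*x+c*y,z])
def wh(p):
    c,s=np.cos(YAW),np.sin(YAW); d=np.asarray(p)[:2]-H; return np.array([c*d[0]+s*d[1],-s*d[0]+c*d[1]])
E
python3 - <<'E'
from h import *
F=down(YAW-np.pi/2)
robot.move_ptp(hw(-.17,-.045,.2),F)
robot.move_linear(hw(-.17,-.045,.104),.15)
r=robot.move_linear(hw(-.10,-.045,.104),.05,threshold=25)
s=robot.get_state();print(r,wh(s['ee_pos']),s['force'],s['time'])
r=robot.move_linear(hw(-.070,-.045,.104),.03,threshold=20)
s=robot.get_state();print(r,wh(s['ee_pos']),s['ee_pos'],s['force'],s['time'])
grab('wrist','d1');grab('top','d2')
E
```

```text
False [-0.10020018 -0.0450445 ] [-0.15871103 -0.44804654  0.74846802] 6.975
False [-0.07014738 -0.0449944 ] [0.46083389 0.22728886 0.10399614] [-0.2100349  -0.07252444 -1.00503307] 8.125
```

View pics/d1.png

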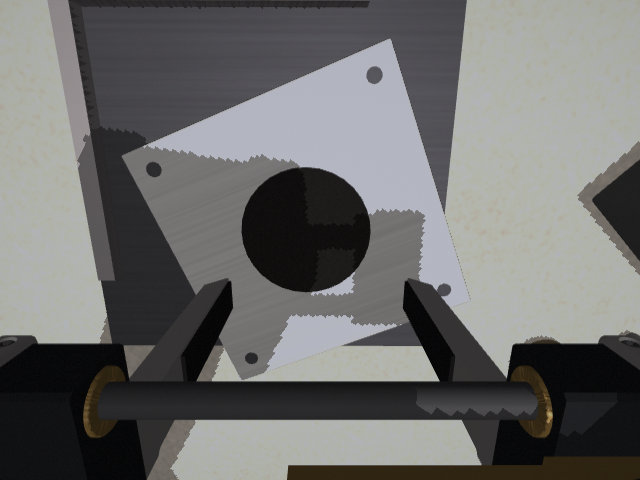

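Run:
```python
from h import *
C=cam('wrist');s=robot.get_state();print(s['opening'],s['effort'].round(1))
p,R=s['ee_pos'],s['tool_rot']
for o in[(0,.047,.019),(0,-.047,.019),(0,.047,0),(0,-.047,0),(.008,.047,.019)]: print(o,proj(C,p+R@np.array(o)))
h=.075
for px,z in [((122,155),.094),((390,39),.094),((470,298),.094),((243,380),.094)]: print(wh(unproj(C,px,z)[0]))
```

```text
0.09379295474738691 [ -0.  -69.1   3.6 -34.7  -0.   -0.1  -0. ]
(0, 0.047, 0.019) [[395.50608371 277.65907912]]
(0, -0.047, 0.019) [[240.91841504 277.51237447]]
(0, 0.047, 0) [[402.68439033 290.39767565]]
(0, -0.047, 0) [[233.84948814 290.23677312]]
(0.008, 0.047, 0.019) [[396.33057337 265.25685884]]
[0.00259102 0.05849194]
[ 0.05726708 -0.07955538]
[-0.07937386 -0.13472142]
[-0.13637018  0.00273064]
```

View pics/d2.png

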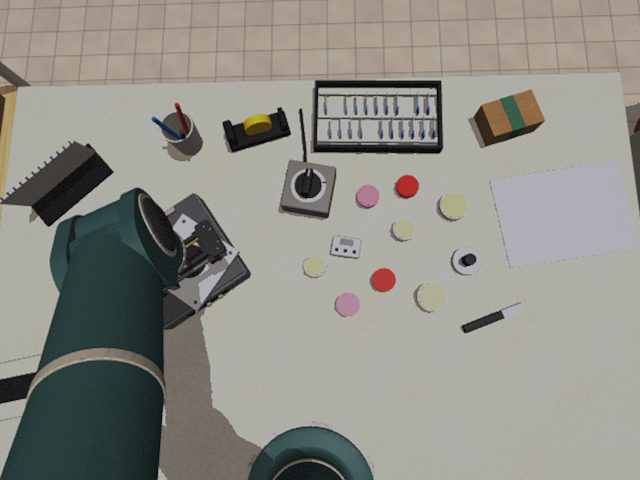

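Run:
```python
from h import *
r=robot.move_linear(hw(-.07,-.045,.070),.015,threshold=4)
s=robot.get_state();print(r,s['ee_pos'],s['force'],s['time'])
grab('wrist','d3')
robot.move_linear(hw(-.07,-.045,.12),.1)
```

```text
True [0.46095073 0.22736177 0.09107809] [-1.03767989  0.34293652  7.21497201] 9.3083
```

View pics/d3.png

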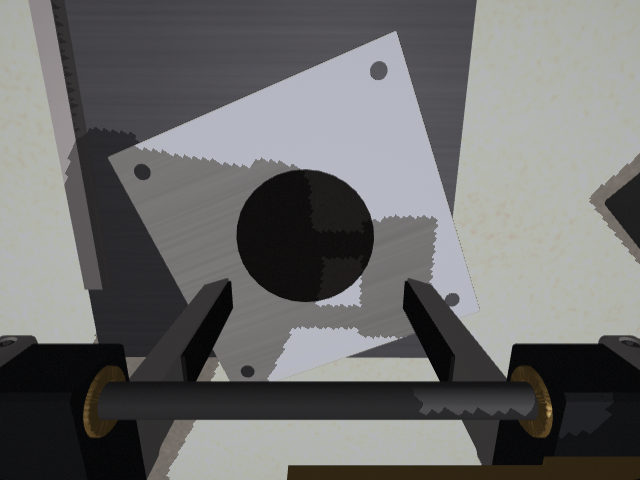

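Run:
```python
from h import *
for o in(.068,.03):
    robot.gripper_to(o); 
    grab('wrist',f'e{int(o*1000)}')
    r=robot.move_linear(hw(-.07,-.045,.075),.03,threshold=3)
    s=robot.get_state();print(o,s['opening'],r,s['ee_pos'],s['force'],s['time'])
    robot.move_linear(hw(-.07,-.045,.12),.1)
```

```text
0.068 0.06812429570751177 True [0.46090635 0.22738394 0.09109838] [-1.59229827 -1.043467    7.92102537] 11.4083
0.03 0.030350138360318597 True [0.46093416 0.22738075 0.09109567] [-1.36409183  0.00926145  8.21364967] 13.6083
```

View pics/e30.png

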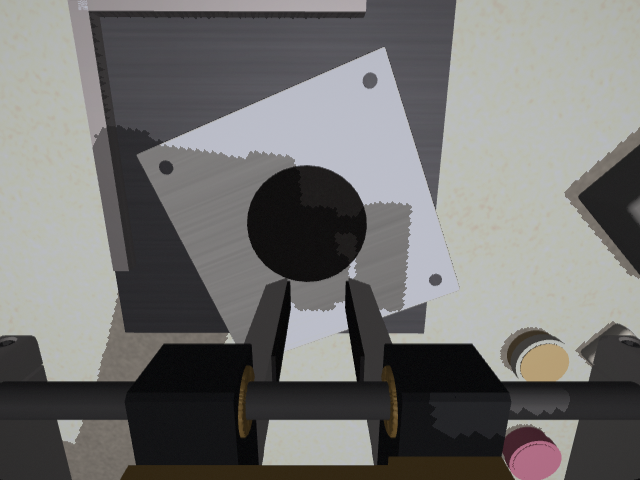

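Run:
```python
from h import *
robot.move_linear(hw(-.17,-.045,.12),.25)
robot.gripper_to(.094)
robot.move_linear(hw(-.17,-.045,.083),.1)
r=robot.move_linear(hw(-.10,-.045,.083),.05,threshold=25)
s=robot.get_state();print(r,wh(s['ee_pos']),s['force'],s['time'])
r=robot.move_linear(hw(-.070,-.045,.083),.03,threshold=20)
s=robot.get_state();print(r,wh(s['ee_pos']),s['ee_pos'],s['force'],s['time'])
grab('wrist','f1')
```

```text
False [-0.10085909 -0.04434565] [-10.63656981  -2.07684497   7.28128647] 17.7417
True [-0.09254019 -0.04298753] [0.44120816 0.21632089 0.08181101] [-2.5012182  -0.99280975  0.6364987 ] 18.2667
```

View pics/f1.png

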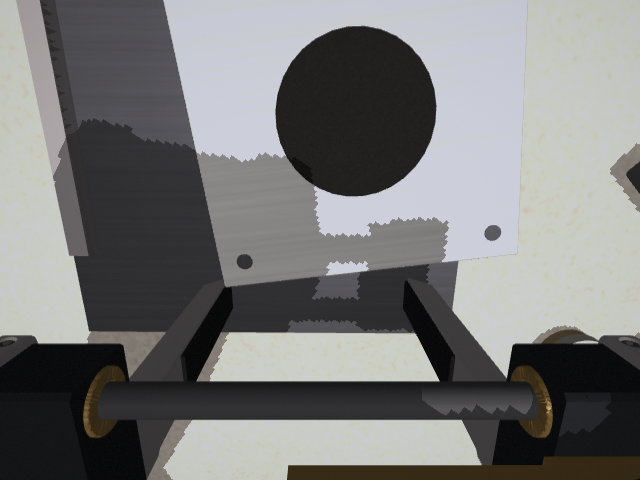

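Run:
```python
from h import *
for tgt in (-.08,-.07,-.065):
    r=robot.move_linear(hw(tgt,-.043,.0845),.025,threshold=30)
    s=robot.get_state();print(r,wh(s['ee_pos']),s['ee_pos'][2],s['force'],s['time'])
    if np.linalg.norm(s['force'])>25: break
grab('wrist','f2')
```

```text
True [-0.09071636 -0.04107656] 0.08134713125317626 [-5.74839945 -1.05644462  4.4544737 ] 18.7167
True [-0.08930249 -0.03997112] 0.08057561634231544 [-7.17700249 -1.60883542  3.62419457] 19.1667
True [-0.08822673 -0.0390785 ] 0.07982614823460232 [-6.93408277 -1.4086565   4.91055951] 19.6417
```

View pics/f2.png

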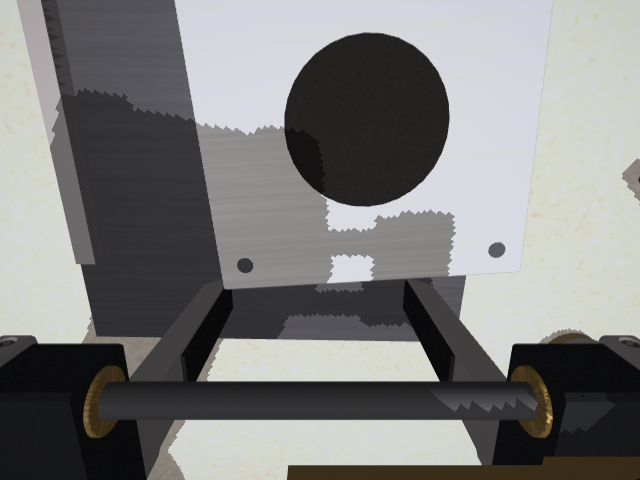

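Run:
```python
from h import *
s=robot.get_state();x,y=wh(s['ee_pos'])
robot.move_linear(hw(x-.006,-.041,s['ee_pos'][2]),.05)
robot.move_linear(hw(x-.006,-.041,.086),.05)
s=robot.get_state();print(wh(s['ee_pos']),s['ee_pos'][2],s['force'],s['time'])
for tgt in (-.086,-.081,-.076):
    r=robot.move_linear(hw(tgt,-.041,.086),.02)
    s=robot.get_state();print(r,wh(s['ee_pos']),s['ee_pos'][2],s['force'],s['time'])
    if np.linalg.norm(s['force'])>22: break
grab('wrist','f3')
```

```text
[-0.09393448 -0.04102461] 0.08642909867106477 [-0.37692899 -0.24067289  0.01685518] 20.25
False [-0.08807719 -0.04034365] 0.08532455987295615 [-13.63314654  -4.61236648   8.03929814] 20.8167
False [-0.08557779 -0.03946699] 0.08483380166893859 [-27.0206735   -9.7992676   16.92375785] 21.2167
```

View pics/f3.png

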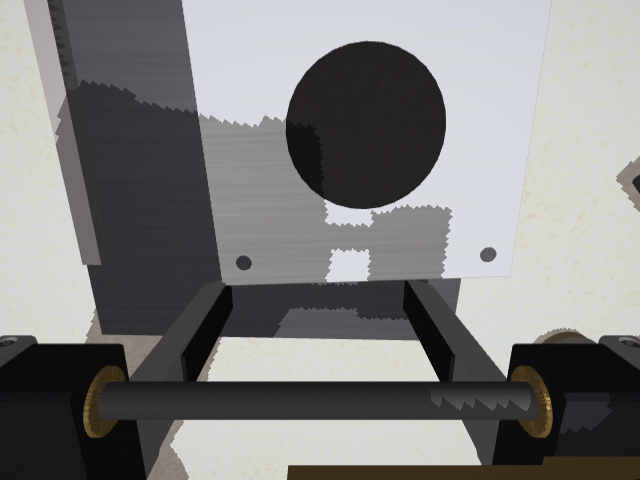

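Run:
```python
from h import *
im=cv2.imread('pics/f3.png');C=cam('wrist')
for px in [(222,286),(512,275),(245,263),(488,254)]: print(wh(unproj(C,px,.094)[0]))
print('disc',wh(unproj(C,(366,125),.094)[0]))
print('rail in', [wh(unproj(C,p,.09)[0]) for p in [(101,264),(84,186)]])
cv2.imwrite('pics/f4.png',cv2.resize(im[240:340,180:540],None,fx=2.2,fy=2.2,interpolation=cv2.INTER_CUBIC))
```

```text
[-0.0792672   0.01129854]
[-0.07027905 -0.13931518]
[-0.06591263 -0.00160176]
[-0.05889173 -0.1250236 ]
disc [ 0.00223667 -0.05989878]
rail in [array([-0.06948094,  0.07587969]), array([-0.02795932,  0.07628775])]
```

View pics/f4.png

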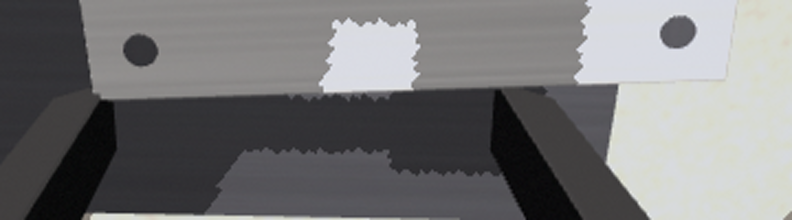

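Run:
```python
from h import *
s=robot.get_state();R=s['tool_rot'];print(R.round(3),np.arctan2(R[1,0],R[0,0]),wh(s['ee_pos']),s['force'],s['moment'],s['opening'])
```

```text
[[ 0.818  0.573 -0.054]
 [ 0.573 -0.82  -0.024]
 [-0.058 -0.012 -0.998]] 0.6107473882813519 [-0.08560053 -0.03946544] [-27.05691949  -9.92559499  16.99910199] [-1.65512785  7.28373765  1.46476456] 0.09421906965110713
```

Run:
```python
from h import *
C,im=grab('scene','g0')
cv2.imwrite('pics/g1.png',cv2.resize(im[130:300,340:560],None,fx=3.4,fy=3.4,interpolation=cv2.INTER_CUBIC))
```

```text
(no output)
```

View pics/g1.png

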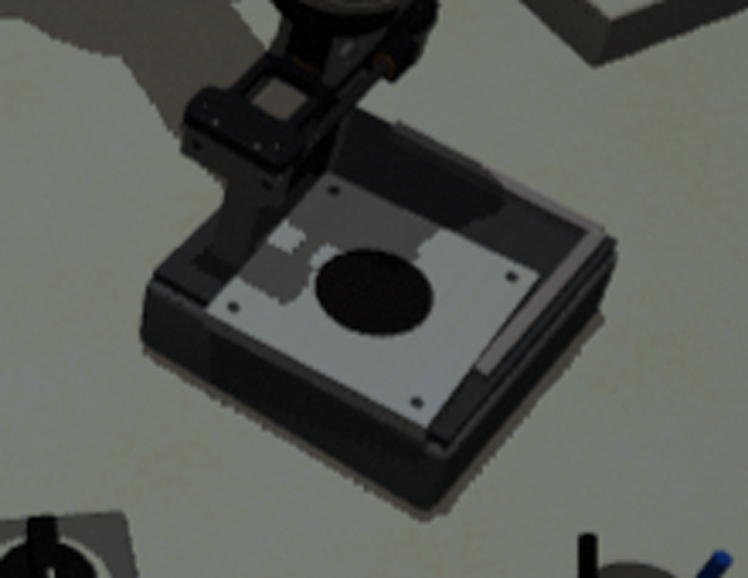

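```bash
cat >> h.py <<'E'
def push(pts,F,v=.025,lim=25,z=.086):
    for (x,y) in pts:
        robot.move_linear(hw(x,y,z),v,frame=F)
        s=robot.get_state();f=s['force'];print('cmd',(round(x,4),round(y,4)),'at',wh(s['ee_pos']).round(4),s['ee_pos'][2].round(4),'f',wh(np.r_[f[:2]+H,0]).round(1),f[2].round(1),s['time'])
        if np.linalg.norm(f[:2])>lim: break
E
python3 - <<'E'
from h import *
F0=down(YAW-np.pi/2);F=down(YAW)
robot.move_linear(hw(-.12,-.041,.088),.1)
robot.move_linear(hw(-.12,-.041,.15),.2,frame=F0)
robot.move_ptp(hw(0,-.175,.15),F)
robot.move_linear(hw(0,-.175,.086),.12,frame=F)
push([(0,-.15),(0,-.135),(0,-.12),(0,-.105),(0,-.095),(0,-.09),(0,-.086),(0,-.082),(0,-.078)],F,lim=18)
grab('wrist','g2')
E
```

```text
cmd (0, -0.15) at [-0.     -0.1502] 0.086 f [-0.7 -0.6] 1.1 25.7417
cmd (0, -0.135) at [-1.000e-04 -1.348e-01] 0.086 f [-0.5 -1.5] -0.4 26.4917
cmd (0, -0.12) at [ 0.0004 -0.1195] 0.0862 f [0.1 0.3] -0.3 27.2417
cmd (0, -0.105) at [-0.     -0.1046] 0.0859 f [ 0.1 -0.8] 0.4 27.9917
cmd (0, -0.095) at [ 0.     -0.0946] 0.086 f [0.5 0.2] -0.4 28.5417
cmd (0, -0.09) at [ 0.     -0.0897] 0.086 f [-0.6 -0. ] 0.1 28.8917
cmd (0, -0.086) at [ 0.     -0.0856] 0.086 f [ 0.6 -0.4] 0.1 29.2
cmd (0, -0.082) at [-0.0004 -0.0841] 0.086 f [ -1.7 -12.3] -0.6 29.5083
cmd (0, -0.078) at [-0.0004 -0.0837] 0.0863 f [  0.3 -27.7] -0.6 29.8167
```

View pics/g2.png

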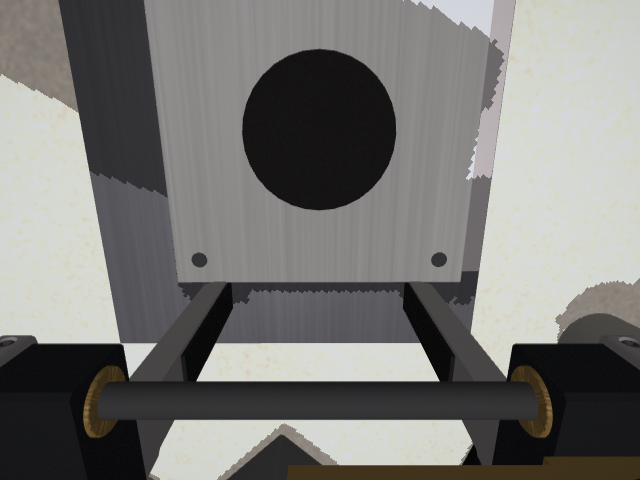

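Run:
```python
from h import *
F0=down(YAW-np.pi/2);F=down(YAW)
robot.move_linear(hw(0,-.115,.088),.12,frame=F)
robot.move_linear(hw(0,-.115,.14),.2,frame=F)
robot.move_ptp(hw(-.12,0,.13),F0)
robot.move_linear(hw(-.12,0,.086),.12,frame=F0)
push([(-.10,0),(-.09,0),(-.086,0),(-.082,0),(-.078,0),(-.074,0)],F0,lim=18)
grab('wrist','g3')
robot.move_linear(hw(-.115,0,.088),.12,frame=F0)
robot.move_linear(hw(-.115,0,.2),.2,frame=F0)
robot.move_linear(hw(-.16,-.0,.22),.2,frame=F0)
grab('wrist','g4'); print(robot.get_state()['time'])
```

```text
cmd (-0.1, 0) at [-0.1001 -0.    ] 0.0859 f [0.9 1.3] 0.4 33.7583
cmd (-0.09, 0) at [-0.09 -0.  ] 0.0859 f [-0.5  0.2] -0.6 34.3083
cmd (-0.086, 0) at [-0.0859  0.    ] 0.086 f [-0.5  0.4] 0.3 34.6167
cmd (-0.082, 0) at [-0.0833 -0.    ] 0.0857 f [-10.  -0.] 6.4 34.925
cmd (-0.078, 0) at [-0.0829 -0.0001] 0.0851 f [-34.1   0.8] 26.9 35.2333
36.9
```

View pics/g4.png

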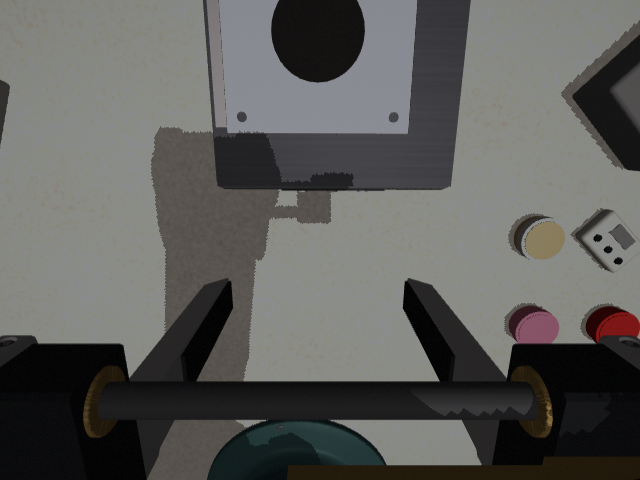

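Run:
```python
from h import *
robot.move_ptp((.40,-.17,.30),down(-np.pi/2))
print(robot.get_state()['qpos'].round(2),robot.get_state()['time'])
C,im=grab('wrist','i1')
hsv=cv2.cvtColor(im,cv2.COLOR_BGR2HSV)
cv2.imwrite('pics/i2.png',im)
```

```text
[-0.58 -0.07  0.88  1.95  0.06  1.24 -1.29] 38.3667
```

View pics/i1.png

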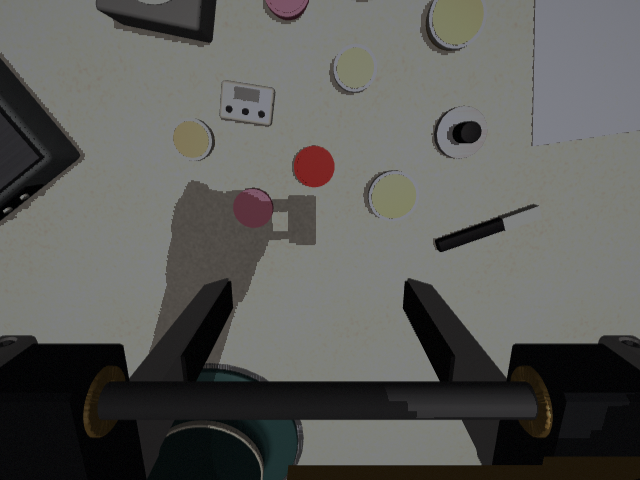

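```bash
cat >> h.py <<'E'
def discs(im,C,z=.02,lo=(15,50,90),hi=(35,255,255),amin=150,amax=20000):
    hsv=cv2.cvtColor(im,cv2.COLOR_BGR2HSV); m=cv2.inRange(hsv,lo,hi)
    m=cv2.morphologyEx(m,cv2.MORPH_OPEN,np.ones((3,3))); out=[]
    for c in cv2.findContours(m,0,cv2.CHAIN_APPROX_NONE)[0]:
        a=cv2.contourArea(c)
        if amin<a<amax:
            P=unproj(C,c[:,0]+0.0,z)[:,:2].astype(np.float32); (x,y),r=cv2.minEnclosingCircle(P)
            A=np.c_[2*P,np.ones(len(P))];q=np.linalg.lstsq(A,(P**2).sum(1),rcond=None)[0]; rr=np.sqrt(q[2]+q[0]**2+q[1]**2)
            u=c[:,0].mean(0); out.append((q[0],q[1],rr,r,u[0],u[1]))
    return np.array(out)
E
python3 - <<'E'
from h import *
np.set_printoptions(suppress=True,precision=4)
C=cam('wrist');im=cv2.imread('pics/i1.png')
print(discs(im,C))
print('top');print(discs(cv2.imread('pics/a_top.png'),cam('top'),amin=80))
print(im[69,354],im[139,193],im[195,392])
E
```

```text
[[  0.4052  -0.2691   0.0248   0.0287 393.4638 197.2609]
 [  0.4804  -0.01     0.0212   0.022  190.17   138.95  ]
 [  0.6133  -0.3282   0.0261   0.0289 457.5205  18.1507]]
top
[[  0.4808  -0.0114   0.0195   0.0207 314.52   265.1   ]
 [  0.5647  -0.214    0.0184   0.0203 403.9592 228.2041]
 [  0.6174  -0.3289   0.0269   0.0281 454.194  204.7463]
 [  0.8277   0.1284   0.0234   0.0313 256.2787 119.9836]
 [  0.8273  -0.4418   0.0271   0.0409 495.8993 117.5034]
 [  0.8518  -0.5179   0.0279   0.0438 529.3636 106.8636]
 [  0.7966   0.7697   0.0933   0.1468   5.3933 138.4351]]
[107 127 125] [ 89 118 125] [101 128 126]
```

```bash
cat >> h.py <<'E'
def look(p,tx,z=.13,dx=.07,kind='dish',save=None):
    """hover with tool-x yaw tx so p lies dx ahead of the TCP, measure disc centre"""
    p=np.asarray(p[:2]); d=np.array([np.cos(tx),np.sin(tx)]); F=down(tx-np.pi/2)
    q=p-dx*d; robot.move_ptp((q[0],q[1],z),F); robot.pause(.1)
    C,im=grab('wrist',save)
    return C,im,F
def cream(C,im,p,z=.02):
    hsv=cv2.cvtColor(im,cv2.COLOR_BGR2HSV)
    u=proj(C,(p[0],p[1],z))[0]; 
    D=discs(im,C,z,lo=(15,42,60),hi=(38,255,255),amin=600,amax=60000)
    if len(D)==0: return None
    k=np.argmin(np.hypot(D[:,0]-p[0],D[:,1]-p[1])); return D[k]
E
python3 - <<'E'
from h import *
np.set_printoptions(suppress=True,precision=4)
p=(.4076,-.268); tx=np.arctan2(p[1],p[0])
robot.goto_joints([-tx,.1,0,1.9,0,1.2,0])
print(robot.get_state()['tool_rot'].round(2),robot.get_state()['ee_pos'])
C,im,F=look(p,tx,save='j1'); print(cream(C,im,p),robot.get_state()['qpos'].round(2),robot.get_state()['time'])
E
```

```text
[[ 0.55  0.83 -0.05]
 [ 0.84 -0.55  0.03]
 [-0.   -0.06 -1.  ]] [ 0.3657 -0.2768  0.2567]
[  0.408   -0.2635   0.0251   0.0289 313.2094 151.9188] [ 0.45  0.14  0.06  2.17 -0.01  0.82 -1.63] 41.7667
```

View pics/j1.png

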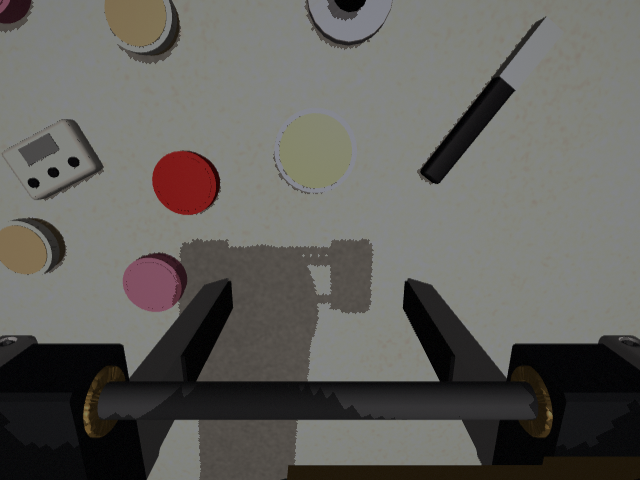

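Run:
```python
from h import *
np.set_printoptions(suppress=True,precision=4)
im=cv2.imread('pics/j1.png');hsv=cv2.cvtColor(cv2.GaussianBlur(im,(5,5),0),cv2.COLOR_BGR2HSV);C=cam('wrist')
print([hsv[v,u].tolist() for u,v in [(315,150),(340,130),(290,170),(277,150),(250,150),(140,20),(20,245)]])
m=cv2.inRange(hsv,(10,38,60),(40,255,255));m=cv2.morphologyEx(m,cv2.MORPH_OPEN,np.ones((3,3)));
for c in cv2.findContours(m,0,cv2.CHAIN_APPROX_NONE)[0]:
    if cv2.contourArea(c)>800:
        c=cv2.convexHull(c);(x,y),(a,b),t=cv2.fitEllipse(c);print((x,y),a,b,cv2.contourArea(c),unproj(C,(x,y),.02))
```

```text
[[33, 46, 133], [33, 38, 133], [32, 56, 133], [116, 15, 139], [30, 16, 131], [20, 88, 125], [19, 93, 126]]
(20.143590927124023, 249.3733367919922) 45.05138397216797 57.04845428466797 1860.0 [[ 0.4809 -0.0099  0.02  ]]
(314.6756286621094, 151.04298400878906) 70.32765197753906 72.3351058959961 3946.0 [[ 0.4102 -0.2676  0.02  ]]
(134.9088592529297, 11.795995712280273) 59.62917709350586 70.6632308959961 2346.0 [[ 0.5627 -0.2126  0.02  ]]
```

```bash
cat >> h.py <<'E'
def cream(C,im,p,z=.02,smin=28):
    hsv=cv2.cvtColor(cv2.GaussianBlur(im,(5,5),0),cv2.COLOR_BGR2HSV)
    m=cv2.inRange(hsv,(10,smin,50),(42,255,255));m=cv2.morphologyEx(m,cv2.MORPH_OPEN,np.ones((5,5))); best=None
    for c in cv2.findContours(m,0,cv2.CHAIN_APPROX_NONE)[0]:
        if 800<cv2.contourArea(c)<30000:
            c=cv2.convexHull(c);(x,y),(a,b),t=cv2.fitEllipse(c);q=unproj(C,(x,y),z)[0]
            d=np.hypot(q[0]-p[0],q[1]-p[1])
            if best is None or d<best[0]: best=(d,q[0],q[1],(a+b)/2*(C2h(C,q))/C[0][0,0])
    return best and best[1:]
def C2h(C,q): return (cv2.Rodrigues(C[1])[0]@q+C[2])[2]
def st(tag=''):
    s=robot.get_state();print(tag,'ee',s['ee_pos'].round(4),'op',round(s['opening'],4),'f',s['force'].round(1),'t',round(s['time'],2));return s
def pick(p,F,z=.004,up=.16):
    robot.move_linear((p[0],p[1],.06),.25,frame=F)
    robot.move_linear((p[0],p[1],z),.12,frame=F)
    robot.gripper_to(0.0); st('gripped')
    robot.move_linear((p[0],p[1],up),.2,frame=F); return st('lifted')
E
python3 - <<'E'
from h import *
C=cam('wrist');im=cv2.imread('pics/j1.png');p=(.41,-.267)
d=cream(C,im,p);print(d)
F=down(np.arctan2(p[1],p[0])*0+np.arctan2(-.268,.4076)-np.pi/2)
pick(d,F,up=.18)
grab('wrist','j2')
E
```

```text
(np.float64(0.41042441970846694), np.float64(-0.2678758561031143), np.float64(0.05801420360585654))
gripped ee [ 0.4106 -0.268   0.0043] op 0.0656 f [-0.7  0.6  7.1] t 43.49
lifted ee [ 0.4099 -0.2676  0.179 ] op 0.0653 f [-0.8 -0.  -0.6] t 44.52
```

View pics/j2.png

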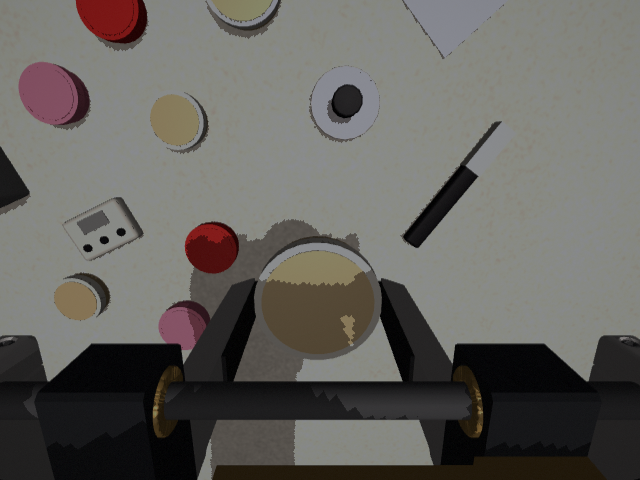

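```bash
cat >> h.py <<'E'
CC=(.0001,-.0007)  # carrier centre in home frame
def place(zb,zg,F,off=(0,0),up=.05):
    """dish underside to world z zb; zg = TCP height above underside; off = dish centre minus TCP (world)"""
    t=hw(CC[0],CC[1],0)[:2]-np.asarray(off)
    robot.move_ptp((t[0],t[1],zb+zg+.05),F); s=st('above')
    return t,s
def release(t,zb,zg,F,open_to,up=.06,gap=.001):
    robot.move_linear((t[0],t[1],zb+zg+gap),.08,frame=F); robot.pause(.15); st('down')
    robot.gripper_to(open_to); robot.pause(.1)
    robot.move_linear((t[0],t[1],zb+zg+up),.15,frame=F); st('up')
E
python3 - <<'E'
from h import *
C=cam('wrist');s=st();print(proj(C,s['ee_pos']+[0,0,.016]), unproj(C,(318.5,298),s['ee_pos'][2]+.016)-s['ee_pos'])
F=down(YAW-np.pi/2)
t,s=place(.094,.004,F)
grab('wrist','j3')
E
```

```text
ee [ 0.4099 -0.2675  0.1788] op 0.0658 f [-0.6  0.1 -0.3] t 44.58
[[316.43980613 303.00546716]] [[ 0.00176714 -0.00242265  0.016     ]]
above ee [0.4945 0.3023 0.148 ] op 0.0651 f [-1.  -0.5  0.1] t 46.65
```

View pics/j3.png

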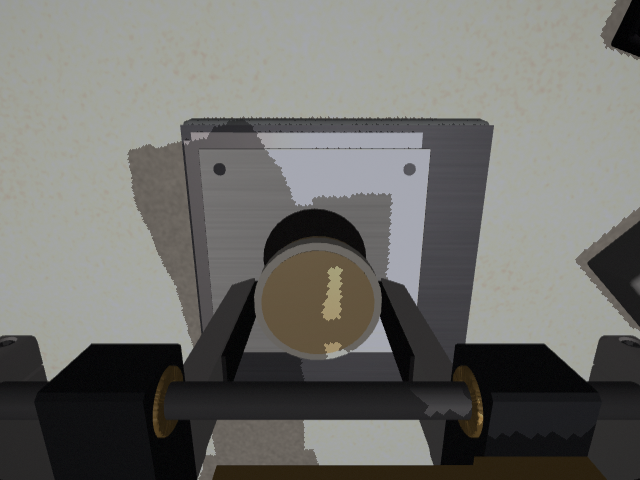

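Run:
```python
from h import *
F=down(YAW-np.pi/2)
t=hw(CC[0]-.0015,CC[1],0)
release(t,.094,.004,F,.085)
robot.move_ptp(hw(-.07,0,.2),F); 
C,im=grab('wrist','j4');p=hw(0,0,0)
print('disc rel home',wh(cream(C,im,p,z=.114)[:2]))
```

```text
down ee [0.4927 0.3026 0.0989] op 0.0653 f [ 0.2  0.8 -0.1] t 47.62
up ee [0.4926 0.3023 0.1575] op 0.0853 f [-0.  -0.3 -0.7] t 48.78
disc rel home [-1.57898183e-03  9.21746431e-05]
```

View pics/j4.png

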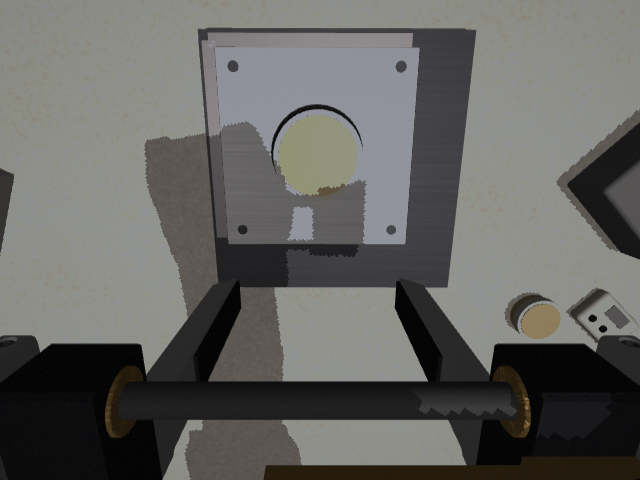

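```bash
cat >> h.py <<'E'
def fetch(p,diam,tx=None,name='k',z=.004,up=.2):
    tx=np.arctan2(p[1],p[0]) if tx is None else tx
    robot.gripper_to(.094)
    C,im,F=look(p,tx,save=name+'_look'); d=cream(C,im,p); print('seen',d)
    if d is None or np.hypot(d[0]-p[0],d[1]-p[1])>.02: print('STOP'); return None
    s=pick(d,F,z,up); grab('wrist',name+'_held')
    return s,d
E
python3 - <<'E'
from h import *
F=down(YAW-np.pi/2)
r=fetch((.615,-.328),.066,name='k1')
if r and abs(r[0]['opening']-.066)<.003:
    t,s=place(.114,.004,F); grab('wrist','k1_above');
E
```

```text
seen (np.float64(0.6168535214923088), np.float64(-0.32827010236133897), np.float64(0.05798201166630412))
gripped ee [ 0.617  -0.3283  0.0043] op 0.0654 f [-0.8 -0.5  4.3] t 53.58
lifted ee [ 0.6163 -0.3281  0.1986] op 0.0652 f [-0.9  0.2 -1.7] t 54.71
above ee [0.4946 0.3026 0.1679] op 0.0654 f [-0.3  0.2 -1.4] t 57.06
```

Run:
```python
import cv2,numpy as np
a=[cv2.resize(cv2.imread(f'pics/k1_{n}.png'),(400,300)) for n in('look','held','above')]
cv2.imwrite('pics/k1m.png',np.vstack([np.hstack(a[:2]),np.hstack([a[2],a[2]*0])]))
```

```text
(no output)
```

View pics/k1m.png

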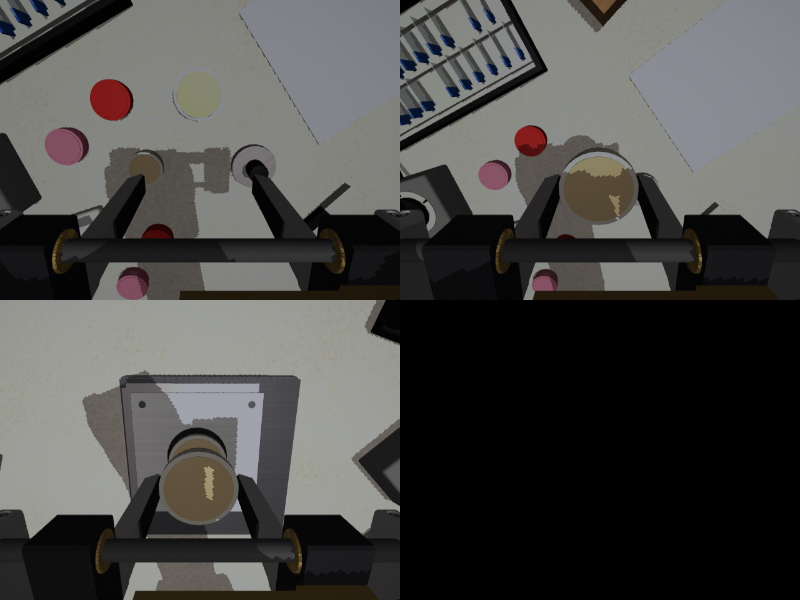

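```bash
python3 - <<'E'
from h import *
F=down(YAW-np.pi/2)
t=hw(CC[0]-.001,CC[1],0)
release(t,.114,.004,F,.085)
robot.move_ptp(hw(-.07,0,.22),F); 
C,im=grab('wrist','k2');p=hw(0,0,0)
print('disc rel home',wh(cream(C,im,p,z=.134)[:2]))
# narrow (.563,-.2125)
r=fetch((.563,-.2125),.052,name='l1')
if r and abs(r[0]['opening']-.052)<.003:
    t,s=place(.134,.004,F); grab('wrist','l1_above');
E
python3 - <<'E'
import cv2,numpy as np
a=[cv2.resize(cv2.imread(f'pics/{n}.png'),(400,300)) for n in('k2','l1_look','l1_held','l1_above')]
cv2.imwrite('pics/l1m.png',np.vstack([np.hstack(a[:2]),np.hstack(a[2:])]))
E
```

```text
down ee [0.4931 0.3029 0.1189] op 0.0653 f [ 1.3 -0.7 -0.2] t 58.02
up ee [0.493  0.3025 0.1775] op 0.0852 f [-0.2 -0.6 -0.4] t 59.19
disc rel home [-9.91854080e-04 -9.40522385e-06]
seen (np.float64(0.5626207429283367), np.float64(-0.21269180608510888), np.float64(0.04371457829930129))
gripped ee [ 0.5626 -0.2127  0.004 ] op 0.0508 f [-0.3 -0.7  1.3] t 63.78
lifted ee [ 0.5621 -0.2126  0.1989] op 0.0511 f [ 0.6 -0.2 -0.6] t 64.92
above ee [0.4946 0.3024 0.1879] op 0.0511 f [ 1.3 -0.3 -1.2] t 66.85
```

View pics/l1m.png

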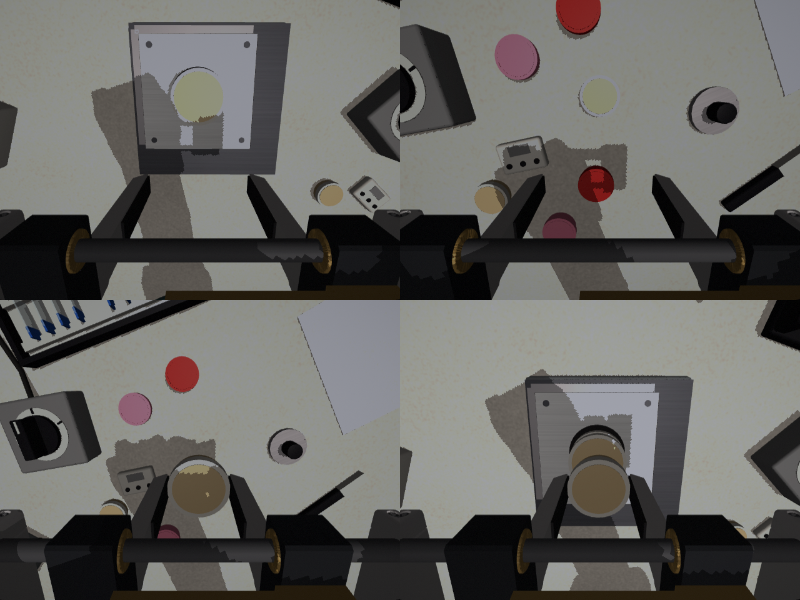

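Run:
```python
from h import *
F=down(YAW-np.pi/2)
t=hw(CC[0]-.001,CC[1],0)
release(t,.134,.004,F,.075)
robot.move_ptp(hw(-.07,0,.24),F); 
C,im=grab('wrist','m0');p=hw(0,0,0)
print('disc rel home',wh(cream(C,im,p,z=.154)[:2]))
tx=np.radians(119);p=np.array((.4808,-.010))
robot.gripper_to(.085)
C,im,F2=look(p,tx,save='m1'); print(cream(C,im,p),robot.get_state()['qpos'].round(2)); st()
```

```text
down ee [0.4931 0.303  0.139 ] op 0.051 f [0.4 0.5 0.2] t 67.82
up ee [0.4931 0.3025 0.1975] op 0.0748 f [-0.1 -0.7 -0.6] t 69.03
disc rel home [-3.88655811e-04  3.93969864e-05]
(np.float64(0.4804083864173694), np.float64(-0.010137283513140827), np.float64(0.04644962869106654)) [ 1.    0.64 -1.22  1.92  0.68  1.09  0.  ]
 ee [ 0.5149 -0.0707  0.1302] op 0.085 f [-0.5 -0.3  0.6] t 71.81
```

View pics/m1.png

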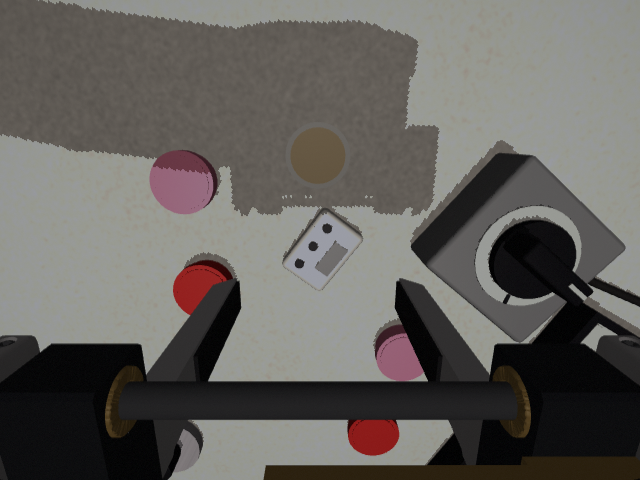

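Run:
```python
from h import *
F2=down(np.radians(119)-np.pi/2); p=(.4804,-.0101)
robot.move_linear((.515,-.071,.25),.25,frame=F2)
robot.goto_joints([0.05,.2,0,1.9,0,1.0,.45])
st();q=robot.ik((p[0],p[1],.10),F2);print(q.round(2))
robot.goto_joints(q);st()
```

```text
ee [ 0.5168 -0.0565  0.2066] op 0.0849 f [-0.4 -0.5 -0.1] t 73.93
[-0.    0.3  -0.05  2.06  0.02  0.79  0.45]
 ee [ 0.4813 -0.0107  0.1008] op 0.0851 f [ 0.4 -0.6  0.2] t 74.49
```

```bash
python3 - <<'E'
from h import *
F2=down(np.radians(119)-np.pi/2); p=(.4804,-.0101)
s=pick(p,F2,.004,.22); grab('wrist','n1')
F=down(YAW-np.pi/2)
if abs(s['opening']-.052)<.003:
    t,s=place(.154,.004,F); grab('wrist','n2')
E
python3 - <<'E'
import cv2,numpy as np
a=[cv2.resize(cv2.imread(f'pics/{n}.png'),(400,300)) for n in('n1','n2')]
cv2.imwrite('pics/n3.png',np.hstack(a))
E
```

```text
gripped ee [ 0.4805 -0.0101  0.0041] op 0.0515 f [-2.  -0.6  6. ] t 76.04
lifted ee [ 0.4798 -0.0101  0.219 ] op 0.0515 f [ 0.5  0.3 -1. ] t 77.28
above ee [0.4941 0.3029 0.2079] op 0.051 f [ 0.2 -0.4  0.4] t 79.19
```

View pics/n3.png

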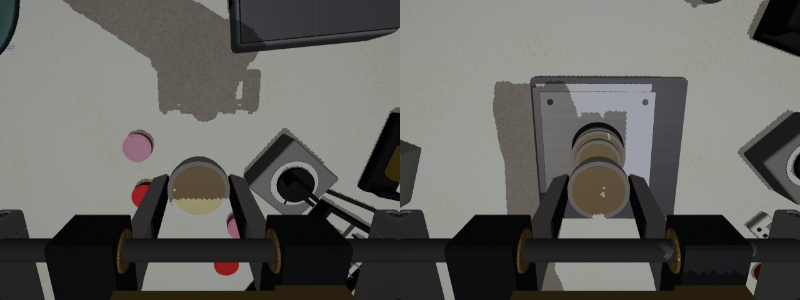

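Run:
```python
from h import *
F=down(YAW-np.pi/2)
t=hw(CC[0]-.001,CC[1],0)
release(t,.154,.004,F,.075)
robot.move_ptp(hw(-.07,0,.26),F); 
C,im=grab('wrist','o0');p=hw(0,0,0)
print('disc rel home',wh(cream(C,im,p,z=.174)[:2]))
robot.gripper_to(.06)
p=np.array((.487,-.352));tx=np.arctan2(p[1],p[0])
robot.goto_joints([-tx,.2,0,1.9,0,1.0,-1.5])
C,im,F2=look(p,tx,z=.16,save='o1');grab('top','o2');st()
```

```text
down ee [0.4931 0.3029 0.159 ] op 0.0513 f [-0.3 -0.5 -0.8] t 80.16
up ee [0.4929 0.3027 0.2174] op 0.0751 f [-0.2 -0.8 -0.8] t 81.38
disc rel home [-0.00221838  0.00019693]
 ee [ 0.4303 -0.3115  0.161 ] op 0.0603 f [-0.3 -0.3 -0.3] t 84.99
```

View pics/o1.png

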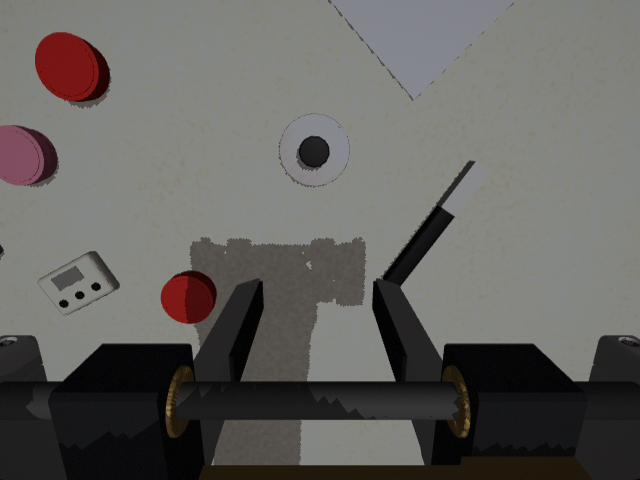

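View pics/o2.png

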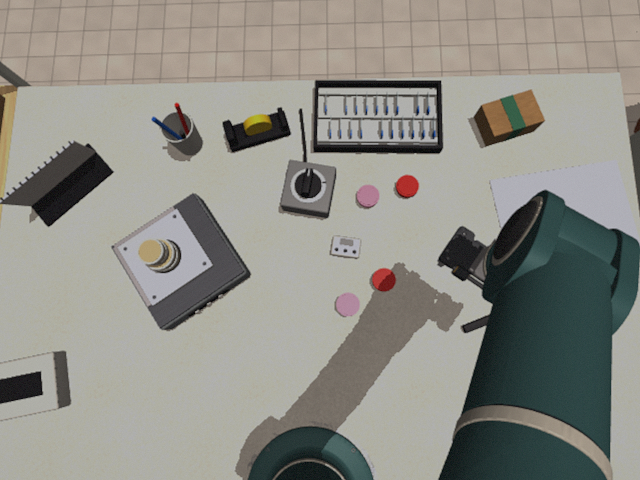

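```bash
python3 - <<'E'
from h import *
C=cam('wrist')
a=unproj(C,(314.5,150),.012)[0];b=unproj(C,(314,151.5),.04)[0];print(a,b)
p=(a[:2]*.6+b[:2]*.4)
F2=down(np.arctan2(-.352,.487)-np.pi/2)
s=pick(p,F2,.016,.24); grab('wrist','p1')
F=down(YAW-np.pi/2)
if abs(s['opening']-.026)<.003:
    t,s=place(.174,.016,F); grab('wrist','p2')
E
python3 - <<'E'
import cv2,numpy as np
a=[cv2.resize(cv2.imread(f'pics/{n}.png'),(400,300)) for n in('p1','p2')]
cv2.imwrite('pics/p3.png',np.hstack(a))
E
```

```text
[ 0.48969329 -0.35177544  0.012     ] [ 0.48942438 -0.35134389  0.04      ]
gripped ee [ 0.4897 -0.3516  0.0162] op 0.0254 f [-0.3  0.7  3.4] t 86.78
lifted ee [ 0.4891 -0.3513  0.2388] op 0.0253 f [ 0.1 -0.3 -1.7] t 88.05
above ee [0.4945 0.3025 0.2399] op 0.0255 f [ 0.5 -0.2 -2.3] t 90.43
```

View pics/p3.png

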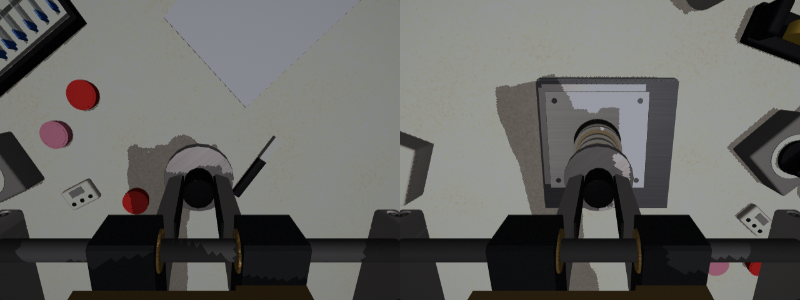

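View pics/p2.png

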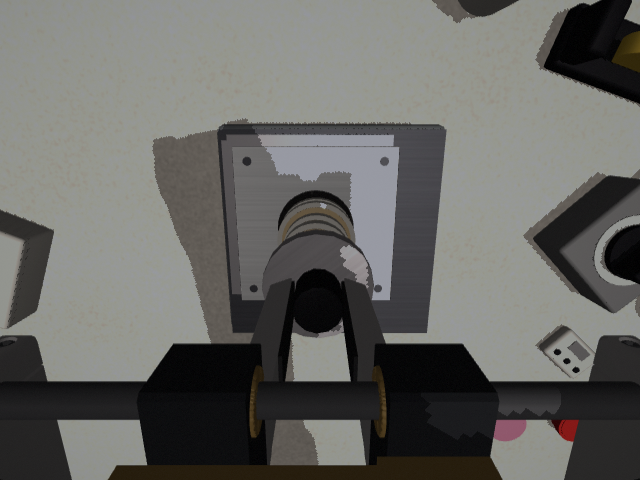

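Run:
```python
from h import *
F=down(YAW-np.pi/2)
t=hw(CC[0]-.001,CC[1],0)
release(t,.174,.016,F,.05,up=.07)
robot.move_ptp(hw(-.08,0,.30),F)
C,im=grab('wrist','q1');
cv2.imwrite('pics/q2.png',cv2.resize(im[0:280,180:460],None,fx=2.1,fy=2.1))
s,i2=grab('scene','q3');cv2.imwrite('pics/q4.png',cv2.resize(i2[100:290,340:560],None,fx=3,fy=3))
print([proj(C,hw(0,0,z)) for z in(.186,.214)])
```

```text
down ee [0.493  0.3029 0.1909] op 0.0253 f [ 0.2 -0.1 -1.5] t 91.4
up ee [0.4929 0.3026 0.2593] op 0.0499 f [-0.1  0.6 -0.3] t 92.69
[array([[317.27944749, 139.72718153]]), array([[317.28359623, 139.75719318]])]
```

View pics/q2.png

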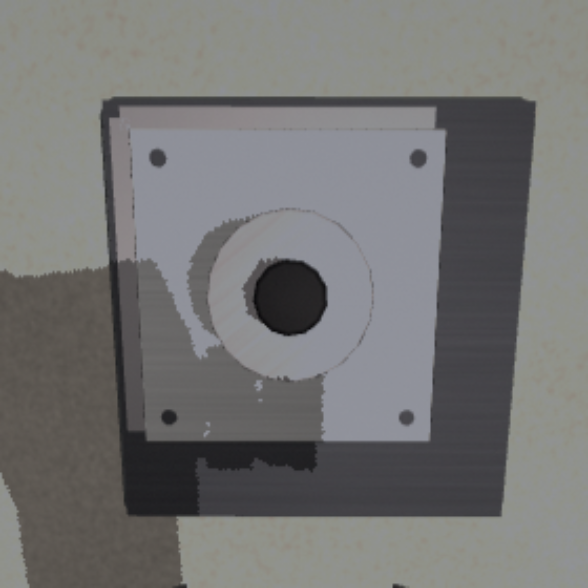

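View pics/q4.png

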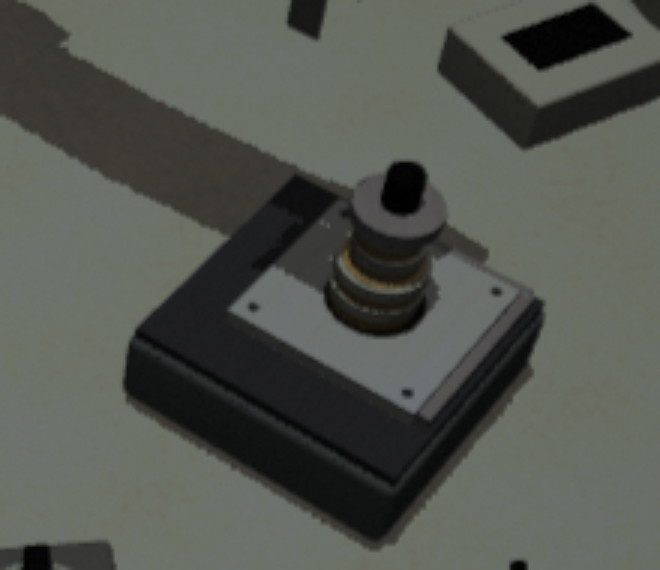

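Run:
```python
from h import *
robot.goto_joints([0,.4,0,1.6,0,1.1,1.5]); st()
C,im,F=look((.652,-.001),np.pi,z=.25,dx=.08,save='r1'); st(); print(robot.get_state()['qpos'].round(2))
cv2.imwrite('pics/r2.png',cv2.resize(im[0:280,180:460],None,fx=2.1,fy=2.1))
```

```text
ee [ 0.6366 -0.0305  0.2192] op 0.0499 f [ 0.   0.9 -0.3] t 96.03
 ee [ 0.7313 -0.0015  0.2501] op 0.05 f [-1.1  0.6  0.6] t 96.7
[-0.03  0.58 -0.01  1.25  0.01  1.31  1.52]
```

View pics/r2.png

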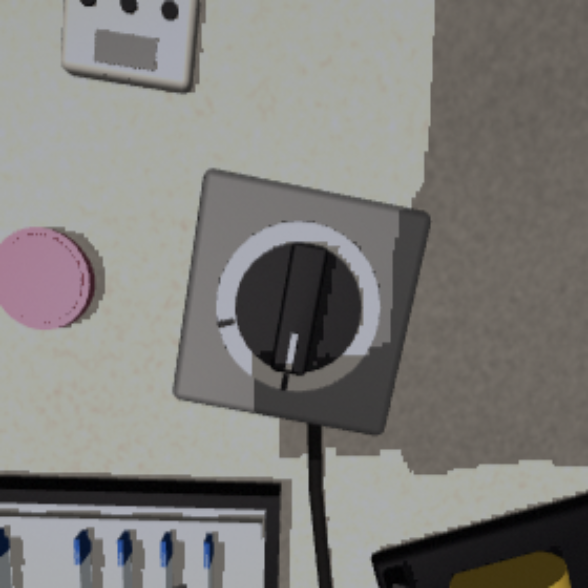

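Run:
```python
from h import *
C=cam('wrist')
f=lambda u:(u[0]/2.1+180,u[1]/2.1)
a,b=unproj(C,[f((310,245)),f((288,372))],.093); d=a-b; print(a,b,(a+b)/2,np.linalg.norm(d),np.degrees(np.arctan2(d[1],d[0])))
print('ring',unproj(C,f((298,306)),.055),'box',unproj(C,[f(x) for x in[(207,170),(429,214),(382,433),(176,396)]],.055).mean(0))
```

```text
[0.62925022 0.00771218 0.093     ] [ 0.68319025 -0.0017506   0.093     ] [0.65622024 0.00298079 0.093     ] 0.05476377566172429 170.04976241828143
ring [[0.65514106 0.00310146 0.055     ]] box [0.65600814 0.0033471  0.055     ]
```

Run:
```python
from h import *
tx=np.radians(170.);F=down(tx-np.pi/2);p=(.656,.003)
robot.move_ptp((*p,.16),F)
robot.move_linear((*p,.071),.1,frame=F); st('at')
robot.gripper_to(0.0); s=st('grip')
q=s['qpos'].copy();print(q.round(2))
for d in (.3,.6,.8,1.0,1.17):
    qq=q.copy();qq[6]-=d;robot.goto_joints(qq);s=st(d);R=s['tool_rot'];print(np.degrees(np.arctan2(R[1,0],R[0,0])),s['moment'].round(2))
robot.gripper_to(.05);s=st('open')
robot.move_linear((s['ee_pos'][0],s['ee_pos'][1],.2),.15)
robot.goto_joints([0.0,.3,0,1.4,0,1.3,.5]);
C,im,F=look((.656,.003),np.pi,z=.25,dx=.08,save='s1')
cv2.imwrite('pics/s2.png',cv2.resize(im[0:280,180:460],None,fx=2.1,fy=2.1));st()
```

```text
at ee [0.6565 0.003  0.0717] op 0.05 f [-0.1  0.4  0.7] t 98.28
grip ee [0.6561 0.0028 0.0711] op 0.0158 f [-0.8 -0.1  2.1] t 98.91
[-0.06  0.61  0.01  1.63 -0.01  0.9   1.35]
0.3 ee [0.6561 0.0031 0.0711] op 0.0159 f [0.3 1.8 0. ] t 99.31
153.053200430702 [ 0.33 -0.24  0.1 ]
0.6 ee [0.6562 0.0033 0.0711] op 0.016 f [ 2.3  3.3 -1.7] t 99.71
135.99971933743603 [ 0.88 -0.8   0.01]
0.8 ee [0.6564 0.0034 0.0712] op 0.0159 f [ 4.9  4.6 -2.7] t 100.03
124.45436617964674 [ 1.05 -1.14 -0.09]
1.0 ee [0.6566 0.0035 0.0712] op 0.0164 f [ 5.3  4.9 -4.3] t 100.34
112.99535314784774 [ 1.11 -1.48 -0.04]
1.17 ee [0.6567 0.0035 0.0712] op 0.0155 f [ 6.4  4.7 -6.4] t 100.63
103.25475582061455 [ 1.05 -1.74 -0.13]
open ee [0.656  0.0028 0.0711] op 0.0501 f [-0.2  0.5 -0.8] t 101.34
 ee [0.736  0.0029 0.251 ] op 0.0499 f [-0.1  0.5  1. ] t 104.19
```

View pics/s2.png

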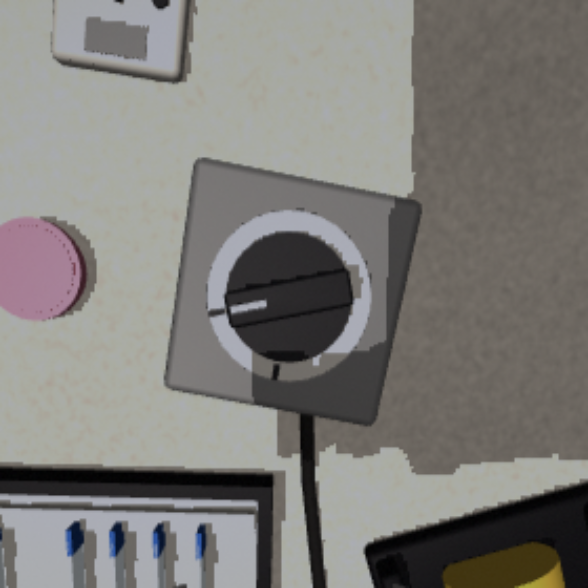

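The knob's marker sits on the second tick at about (220,312), so the timer is on. I'll check the stack and the bystanders once more before signing off.

Run:
```python
from h import *
C,im=grab('top','t1');cv2.imwrite('pics/t2.png',cv2.resize(im[140:345,95:530],None,fx=1.8,fy=1.8))
robot.goto_joints([-.3,.2,0,1.7,0,1.2,-.8])
F=down(YAW-np.pi/2);robot.move_ptp(hw(-.08,0,.30),F)
C,im=grab('wrist','t3');cv2.imwrite('pics/t4.png',cv2.resize(im[0:280,180:460],None,fx=2.1,fy=2.1));st()
```

```text
ee [0.4283 0.2579 0.2999] op 0.0503 f [0.1 0.6 0. ] t 107.12
```

View pics/t2.png

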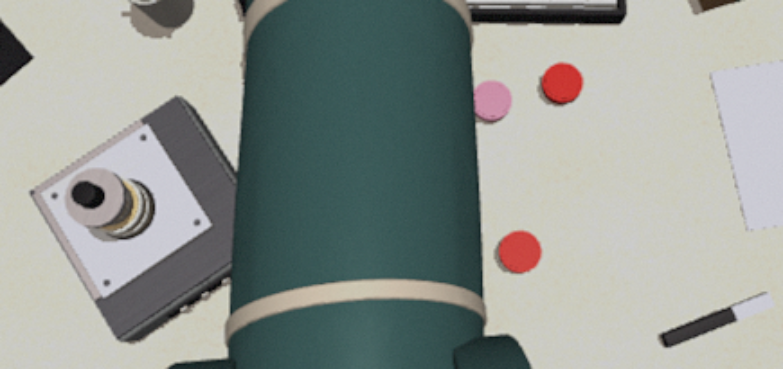

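View pics/t4.png

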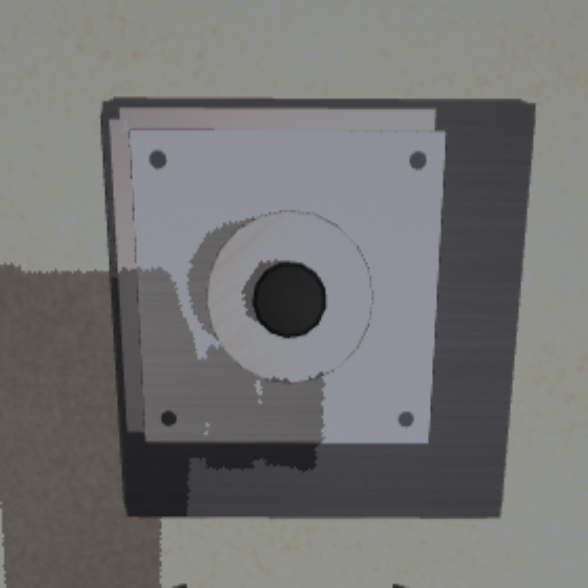

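Run:
```python
from h import *
robot.sign_off()
```

```text
the job is handed in; nothing more can be done
```

I loaded the shaker, turned the timer on and handed the job in at about 107 s. The sign-off gave no verdict.

- **Carrier:** I pushed it against the left rail and then the far rail with both open fingertips. From the finger contact positions it sits within about 1 mm of flush on both rails, and the last picture shows it still there.
- **Stack:** All four dishes on the table (two wide, then two narrow) are in one stack. Each measured within about 2.3 mm of centre when I put it down. The weight measured about 1 mm off centre in the wrist image and had not moved in the last picture.
- **Knob:** The last picture of it shows its marker on the second tick, after a grip and turn of 1.17 rad. I did not read the knob angle directly.
- **Left alone:** I left the red and pink look-alikes, the tally counter and the marker alone. The pictures show no sign that the counter or marker moved, but I did not measure either one.

Some things did not go to plan:
- **Fingertip position:** They touched about level with the TCP rather than 19 mm ahead of it. My first push therefore passed over the carrier without touching it. I found the tip height by touching the carrier's top and used that from then on.
- **First far-rail push:** It jammed with the carrier skewed. The left-rail push then straightened it.
- **Camera disagreement:** The top camera put the shaker about 7 mm from where the wrist camera did. I used the wrist camera, and the finger contacts agreed with it.

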